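Work a framing rail past a post into its fixture bay

ROBOT

A 6-joint arm with a two-finger parallel gripper is mounted at the origin on the work surface. World frame = base frame: x ahead of the robot, y to its left, z up, the work surface at z = 0. Lengths are in mm, angles in rad, forces in N, time in s.
With the tool pointing down it reaches from about 275 to 750 mm from the base axis. Payload 10.2 kg.
Tool frame: the origin (TCP) lies at the very end of the fingers, on their centre line; the grasp point (between the pads) lies 19 mm behind it; z points along the fingers, y is the line along which they close (so a half turn about z gives the same grasp; the last joint's range is limited). The gripper opens to 85 mm and grips with 20 to 120 N. Pads are 22 mm wide; open, the fingers measure 114 mm over their backs; the gripper's body (76 mm by 85 mm) begins 54 mm behind the grasp point. The pads swing forward as they close: fully open they stand 13 mm farther back than shut.
Start: joints at [-1.414, 0.313, 1.498, -0, 1.331, -0.223], TCP at [194.624, -487.599, 231.294] pointing down, gripper open.
Joint ranges: [-2.94, 2.94], [-0.97, 2.17], [0.19, 2.56], [-1.23, 4.37], [0.02, 3.11], [-2.88, 2.88]. Speed limits (rad/s): [2.39, 2.39, 3.01, 3.14, 3.14, 3.14].

INTERFACE

Orientations are given as a unit quaternion [w, x, y, z].
In Python, from rig import ctrl, optics gives the robot as it stands. The module is installed in compiled form; this text tells all that it offers.
- The arm moves only by the shell command python3 -m handwheel 'ROWS' [FORCE]. ROWS is JSON, a list that holds one entry, the list of rows, each a list of 5 numbers: the gripper command: -1 is fully open, 1 is shut, values between are in proportion, then the shift along the world's x, y, z in units of 50 mm (1.0 is 50 mm), then the turn about the world's z in units of 8 degrees (1.0 is 8 degrees). In form: [[[gripper, tx, ty, tz, twist], ...]]. A call has 1 to 10 rows; each row shifts and turns the commanded pose from where the row before left it; what a row does not reach is not made up. A row lasts 1/10 s, in which the tool goes at most 50 mm and 8.59 degrees, less where a joint would pass 70% of its speed; a pose out of reach is approached as far as the arm can. A call is refused whole if a number of a shift passes 1 or a number of a turn 1, either way. A call with a gripper value outside its range is refused whole. The fingers move at their own pace and stop on an object; FORCE is the grip in N (left out, the last holds). Time passes only in rows, so rows that do not move let the fingers close. It gives the time, the measured TCP pose, the force, the opening and the grip force at its end, in the units of the state.
- ctrl.sense(): the state, without advancing time (a new reading comes with each control period).
- optics.capture(name): name is "scene" or "top" or "wrist"; returns a dict with "img" (400x640x3 uint8, blue, green, red), "K" (3x3 intrinsics, pixels), "R" (3x3) and "t" (3): a world point X has camera coordinates R X + t. Camera axes: x right, y down, z forward; pixel columns grow to the right and rows downward; lengths in mm; the calibration is good to about 2 mm. A picture is of the moment at which its call begins. There is no depth.
- ctrl.finish_job(): hands the job in; it is judged then, once.
The state is a dict: "time_s": time; "joints": joint angles; "dq": joint speeds; "tau": joint torques, N m; "eef_pos": TCP position; "ee_rot": TCP orientation; "force": force on the tool from outside, world axes, zero at the start; "wrist_torque": the same for the moment, N m; "grip_width": opening from 0.0 (shut) to 1.0 (fully open); "grip_force": force on a finger pad.
Only numpy, scipy, OpenCV 4.12 (cv2) and the standard library are available. Lean on these libraries where they do the work, as an engineer would, in place of code of your own. Each camera call takes 0.05 s, during which the arm holds its last target. There are 200 camera calls.

TASK

Using fingertip pushes only, work the long aluminium rail past the upright post and into the three-sided steel bay, angling it round the post by pushing one end and then the other, until it lies flush along the bay's back fence. Keep the rail flat on the bench, never grip or lift it, leave the other things where they are, and finish with the hand clear.

Things in the scene. Friction and masses are not known exactly. Their poses are not given: they have to be found in the camera images.
- rail: the aluminium T-slot rail, a straight bar 210 mm long, 30 mm wide and 30 mm high with dark grooves, about 0.4 kg, loose, lying on the bench on the robot's side of the post. Origin: centre of its underside; x runs along its length, y across it, z up. It is the same either way round and slides with ordinary friction.
- rail_end_a (a point): centre of the rail's +x end, at bench level, 105 mm from the rail's origin
- rail_end_b (a point): centre of the rail's -x end, at bench level, 105 mm from the rail's origin
- rail_side_a: the fixed strip that forms the whole +y long side of the rail; same origin and axes as the rail, its outer face 15 mm from them
- rail_side_b: the fixed strip that forms the whole -y long side of the rail; same origin and axes as the rail, its outer face 15 mm from them
- bay: three-sided steel bay, bolted down, open towards the robot, no floor (the rail slides on the bench). Walls 12 mm thick, 35 mm high. Origin: bench level, middle of the back fence's inner face; +x points into the fence, away from the opening, y along the fence, z up. The fence's inner face is x = 0, from y = -135 to +135 mm; low bolted feet behind it.
- cheek_tip (a point): free end of the bay's short cheek, on its inner face at bench level: bay frame x = -45, y = +135 mm; the cheek runs from here straight to the fence
- guide_tip (a point): free end of the bay's long guide, on its inner face at bench level: bay frame x = -140, y = -135 mm; the guide runs from here straight to the fence
- post: the upright round steel post, 20 mm across and 45 mm high, bolted to the bench in front of the bay's opening, on the +y half, 140 to 155 mm in front of the back fence. Origin: centre of its foot. The gap between post and long guide is less than the rail's length, so the rail cannot pass it square.
- beaker: a glass beaker, 68 mm across, 85 mm tall, standing on the right of the bench; a bystander, loose. Origin: centre of its underside
- weight: a brass weight with a knob, 36 mm across, 42 mm tall, standing just right of the long guide; a bystander, loose. Origin: centre of its underside
- jar: a small amber jar, 52 mm across, 60 mm tall, behind the back fence; a bystander, loose. Origin: centre of its underside
- driver: a screwdriver about 160 mm long, lying left of the bay; a bystander, loose. Origin: underneath the middle of its length
- bracket: a grey L-shaped bracket, 50 x 40 mm, 40 mm tall, lying left of the post; a bystander, loose. Origin: centre of its underside
- tray: a white two-compartment tray, 60 x 100 mm, 25 mm tall, behind the back fence; a bystander, loose. Origin: centre of its underside
- bottle: a white bottle with a blue cap, 60 mm across, 130 mm tall, at the left of the bench; a bystander, loose. Origin: centre of its underside
There are look-alikes about, which are no part of the job. Of the things that look like the rail, the middle-sized one is meant.

How it is judged (in metres and radians):
At the end, for the whole second after the job is handed in: The rail lies flat on the bench, at rest, between the bay's cheek and guide, both of its ends with the long side no more than about 8 mm from the back fence; the hand touches nothing (x of rail_end_a in the frame of bay between -0.023 and -0.008 m and y of rail_end_a in the frame of bay between -0.137 and 0.137 m and height (world z) of each of rail_end_a, rail_end_b below 0.006 m and x of rail_end_b in the frame of bay between -0.023 and -0.008 m and y of rail_end_b in the frame of bay between -0.137 and 0.137 m and angle between rail's own z axis and vertical below 0.05 rad and linear speed of rail below 0.01 m/s and angular speed of rail below 0.05 rad/s).
It fails at once if the rail is lifted or tipped (an end more than 12 mm off the bench) (height (world z) of any of rail_end_a, rail_end_b above 0.012 m or angle between rail's own z axis and vertical above 0.2 rad).
It fails at once if the rail is gripped (fingers pressing on both long sides at once) (contact force between the fingers and rail_side_a above 0.5 N and contact force between the fingers and rail_side_b above 0.5 N).
It fails at once if a bystander is knocked over or shifted more than 25 mm (distance of any of beaker, weight, jar, driver, bracket, tray, bottle from where it was at the start of the episode above 0.025 m or angle between any of beaker, weight, jar, driver, bracket, tray, bottle's own z axis and vertical above 0.3 rad).
It also fails if it takes over 72 s, if anything falls off the work surface, if the arm or the gripper's body presses on something with over 40 N, if the wrist force passes 120 N, or if a joint passes its speed limit or range.

## Working session

There is one attempt and no reset: what is moved stays moved. The work goes in short steps, Python scripts to look and compute and a shell command to move; the robot and the scene stay as the last step left them, time stands still between calls to the robot, and variables do not carry over. Pictures are saved under pics/ and viewed, at most 10 in all, crops included, and the job is handed in when it is done.

```bash
mkdir -p pics; python3 - <<'E'
from rig import ctrl, optics
import cv2,pickle
for n in("top","scene"):
    c=optics.capture(n);cv2.imwrite(f"pics/{n}0.png",c["img"]);pickle.dump(c,open(n+".pkl","wb"))
    print(n,c["K"].tolist(),c["R"].round(3).tolist(),c["t"].round(1).tolist())
s=ctrl.sense();print(s["time_s"],s["eef_pos"],s["ee_rot"])
E
```

```text
top [[410.8767055706676, 0.0, 318.7154621504555], [0.0, 410.8767055706676, 201.44212725888545], [0.0, 0.0, 1.0]] [[-0.028, -0.999, -0.019], [-0.998, 0.029, -0.054], [0.055, 0.018, -0.998]] [57.3, 541.1, 1242.4]
scene [[495.82992724133874, 0.0, 319.4205826481701], [0.0, 495.82992724133874, 198.44051184947], [0.0, 0.0, 1.0]] [[0.751, 0.661, 0.007], [0.438, -0.49, -0.754], [-0.494, 0.569, -0.657]] [-421.6, -195.8, 1618.8]
0.1 [ 194.59325876 -487.36760138  230.80307871] [-5.65423407e-04  9.82019035e-01  1.88781078e-01  1.62468642e-05]
```

View pics/top0.png

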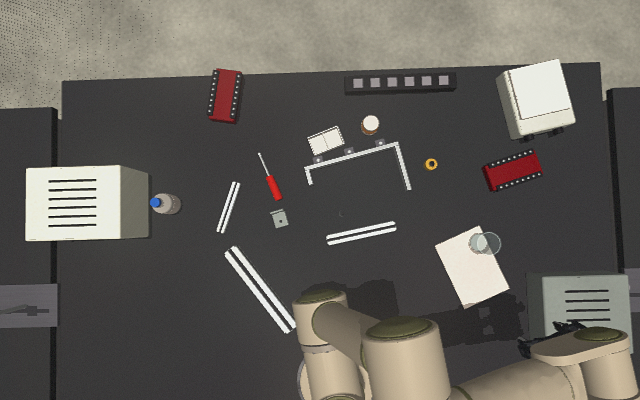

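View pics/scene0.png

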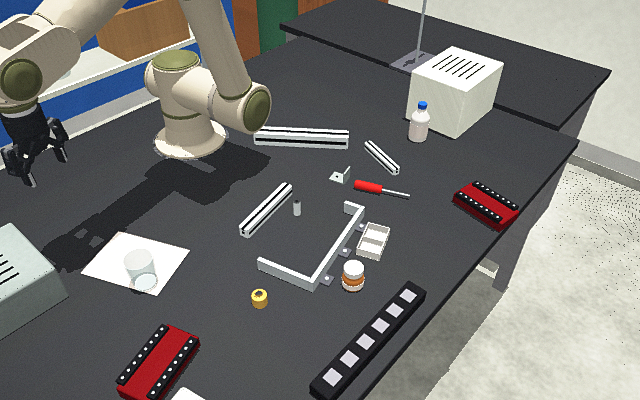

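The top view shows the rail at about (361,233), the post near (341,214), the bay with its fence from (307,168) to (398,145), the guide tip near (409,188) and the cheek tip near (310,184). In the scene view the post is at (297,208).

```bash
cat > h.py <<'E'
import numpy as np,cv2
def ray(c,u,v,z):
    R,t=np.array(c["R"]),np.array(c["t"]);o=-R.T@t
    d=R.T@np.linalg.solve(c["K"],[u,v,1.]);return (o+d*(z-o[2])/d[2])[:2]
def proj(c,X):
    p=np.array(c["K"])@(np.array(c["R"])@np.array(X,float)+c["t"]);return p[:2]/p[2]
def rail(c,box,z=30):
    x0,y0,x1,y1=box;m=np.zeros((400,640),np.uint8)
    g=cv2.cvtColor(c["img"],cv2.COLOR_BGR2GRAY);m[y0:y1,x0:x1]=(g[y0:y1,x0:x1]>110)*255
    m=cv2.morphologyEx(m,cv2.MORPH_CLOSE,np.ones((7,7)))
    k=max(cv2.findContours(m,0,2)[0],key=cv2.contourArea)
    P=np.array([ray(c,*p[0],z) for p in k],np.float32)
    return cv2.minAreaRect(P),k
E
python3 - <<'E'
import pickle,cv2,numpy as np
from h import *
c=pickle.load(open("top.pkl","rb"));s=pickle.load(open("scene.pkl","rb"))
r,_=rail(c,(320,217,402,250));print("rail",r,cv2.boxPoints(r).round().tolist())
g=cv2.cvtColor(c["img"],cv2.COLOR_BGR2GRAY)
a=c["img"][110:260,290:450];a=cv2.resize(a,None,fx=5,fy=5,interpolation=cv2.INTER_CUBIC);a=cv2.convertScaleAbs(a,alpha=1.3,beta=10)[:600]
b=s["img"][165:295,230:370];b=cv2.resize(b,None,fx=4,fy=4,interpolation=cv2.INTER_CUBIC)
cv2.imwrite("pics/c1.png",a[:,:800]);cv2.imwrite("pics/c2.png",b)
E
```

```text
rail ((444.20196533203125, -82.58108520507812), (31.94037628173828, 212.8770751953125), 10.644789695739746) [[409.0, 19.0], [448.0, -190.0], [480.0, -184.0], [440.0, 25.0]]
```

View pics/c1.png

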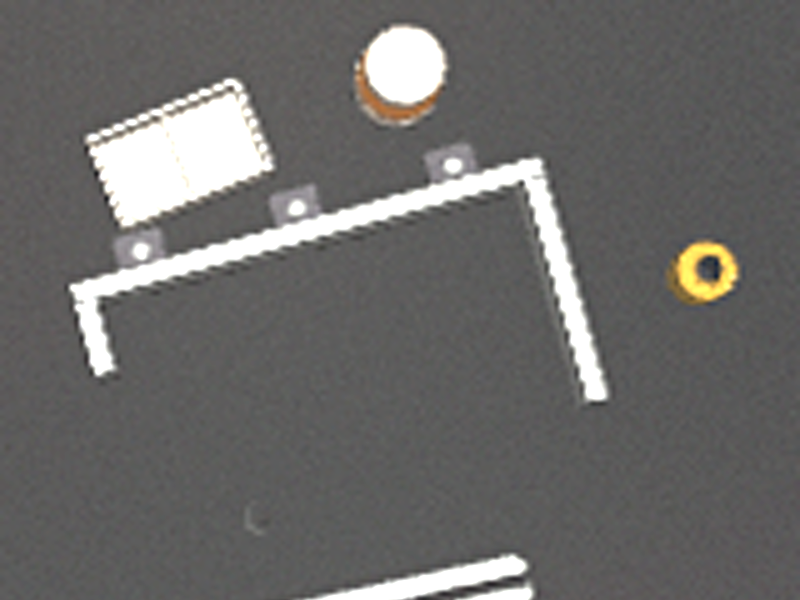

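View pics/c2.png

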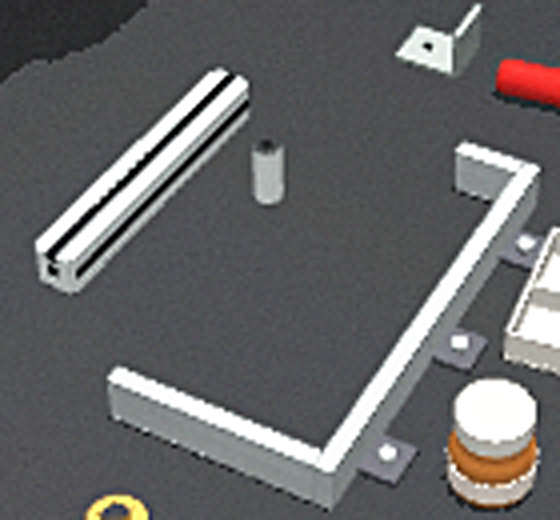

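The crops show the fence's inner edge at crop (97,297) to (527,187), the guide tip at (587,402) and the cheek tip at (113,372). The post top is at about (260,517) in c1 and (268,147) in c2, and its foot at c2 (268,200).

```bash
python3 - <<'E'
import pickle
from h import *
c=pickle.load(open("top.pkl","rb"));s=pickle.load(open("scene.pkl","rb"))
T=lambda x,y,z:ray(c,290+(x+.5)/5-.5,110+(y+.5)/5-.5,z)
S=lambda x,y,z:ray(s,230+(x+.5)/4-.5,165+(y+.5)/4-.5,z)
A=T(97,297,35);B=T(527,187,35);G=T(586,402,35);C=T(115,373,35)
# direct: corners; y axis from guide(B) to cheek(A)
y=(A-B)/np.linalg.norm(A-B);x=np.array([y[1],-y[0]]);o=(A+B)/2
print("A,B,len",A,B,np.linalg.norm(A-B),"G",G,"C",C,"origin",o,"x",x,"yaw",np.degrees(np.arctan2(x[1],x[0])))
f=lambda p:(np.array([(p-o)@x,(p-o)@y])).round(1)
print("G,C bay",f(G),f(C))
for p in(T(260,517,45),S(268,147,45),S(268,197,0)):print("post",p,f(p))
print("sceneA,B,G",[S(*q,35) for q in((490,182),(322,462),(118,375))])
for p in ((420,20),(460,-185)):print("ends",f(np.array(p)))
r,_=rail(c,(320,217,402,250));b=cv2.boxPoints(r);print("rail bay corners",[f(q).tolist() for q in b],f(np.array(r[0])))
E
```

```text
A,B,len [640.64609135  67.90738576] [ 699.49334066 -193.97720459] 268.41486063544244 G [ 568.12325539 -224.29880293] C [594.15192031  58.28095165] origin [670.069716   -63.03490941] x [0.97567098 0.21923991] yaw 12.664393057396802
G,C bay [-134.8 -135. ] [-47.5 135. ]
post [504.440158   -26.09717074] [-153.5   72.4]
post [507.47173072 -30.86410765] [-151.6   67. ]
post [507.01224098 -31.87565128] [-152.3   66.1]
sceneA,B,G [array([632.85801523,  49.60883501]), array([ 708.92790099, -199.89237511]), array([ 573.79414807, -231.51419661])]
ends [-225.8  135.8]
ends [-231.7  -72.9]
rail bay corners [[-236.9, 137.4], [-244.4, -75.4], [-212.4, -76.5], [-204.9, 136.3]] [-224.7   30.4]
```

```bash
python3 -m handwheel '[[[1,0.5,0.7,0,-0.15],[1,0.5,0.7,0,-0.15],[1,0.5,0.7,0,-0.15],[1,0.5,0.7,0,-0.15],[1,0.5,0.7,0,-0.15],[1,0.5,0.7,0,-0.15],[1,0.5,0.7,0,-0.12],[1,0.5,0.7,0,-0.12],[1,0.3,0.5,0,0],[1,0,0,0,0]]]' 20
cat >> h.py <<'E'
O=np.array([670.07,-63.03]);X=np.array([.97567,.21924]);Y=np.array([-.21924,.97567])
bay=lambda p:np.array([(np.array(p[:2])-O)@X,(np.array(p[:2])-O)@Y])
def to(px,py,e):
    d=O+px*X+py*Y-np.array(e[:2]);return (d/50).round(2)
E
python3 - <<'E'
from h import *
from rig import ctrl
s=ctrl.sense();e=s["eef_pos"];print(e,s["ee_rot"],bay(e),to(-275,-55,e))
E
```

```text
time_s: 1.1
eef_pos: [410.7, -180.0, 231.1]
ee_rot: [-0.0, 0.994, 0.112, -0.0]
force: [1.0, 0.2, 0.4]
grip_width: -0.002
grip_force: 0.0
[ 410.65165074 -179.95506649  231.10146258] [-4.34611960e-04  9.93692649e-01  1.12137105e-01 -2.63856385e-05] [-278.7413524   -57.20540073] [0.06 0.06]
```

```bash
python3 -m handwheel '[[[1,0,0,-0.8,0],[1,0,0,-0.8,0],[1,0,0,-0.8,0],[1,0,0,-0.8,0],[1,0,0,-0.8,0],[1,0,0,-0.34,0],[1,0,0,0,0],[1,0.2,0.045,0,0],[1,0.2,0.045,0,0],[1,0.1,0.02,0,0]]]'
python3 -m handwheel '[[[1,0.1,0.02,0,0],[1,0.1,0.02,0,0],[1,0.1,0.02,0,0],[1,0.1,0.02,0,0],[1,0.1,0.02,0,0],[1,0.1,0.02,0,0],[1,0.1,0.02,0,0],[1,0.1,0.02,0,0],[1,0.1,0.02,0,0],[1,0,0,0,0]]]'
cat > look.py <<'E'
import sys,cv2
from h import *
from rig import ctrl,optics
c=optics.capture("top");cv2.imwrite(f"pics/{sys.argv[1]}.png",cv2.resize(c["img"][110:270,270:450],None,fx=4,fy=3.75))
e=ctrl.sense()["eef_pos"];print("tcp bay",bay(e).round(1),e[2].round(1))
E
python3 look.py l1
```

```text
time_s: 2.1
eef_pos: [436.3, -177.4, 15.5]
ee_rot: [0.001, 0.994, 0.11, 0.001]
force: [-1.9, -0.0, 0.8]
grip_width: 0.001
grip_force: 0.8
time_s: 3.1
eef_pos: [480.3, -168.0, 14.3]
ee_rot: [0.0, 0.994, 0.11, 0.0]
force: [-0.4, 0.5, 0.4]
grip_width: 0.001
grip_force: 0.0
tcp bay [-208.5  -60.8] 14.2
```

View pics/l1.png

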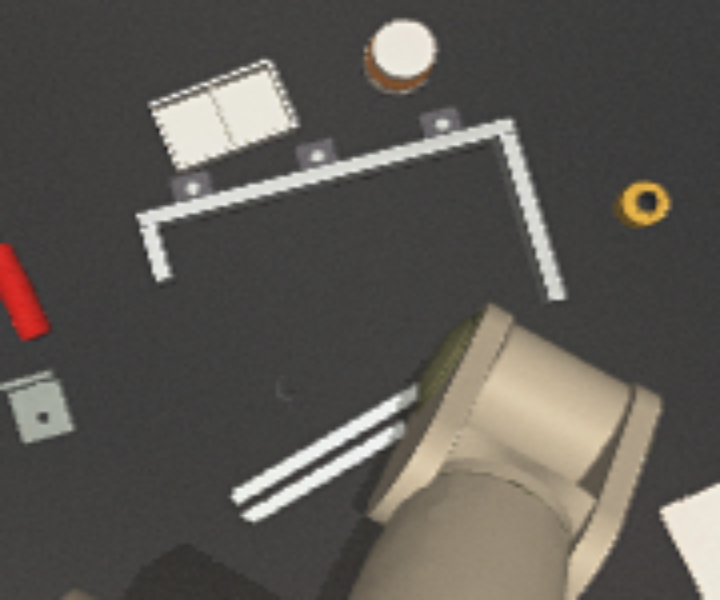

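```bash
cat > q.py <<'E'
import sys
from h import *
from rig import ctrl,optics
c=optics.capture("top");hsv=cv2.cvtColor(c["img"],cv2.COLOR_BGR2HSV)
m=((hsv[...,2]>120)&(hsv[...,1]<22)).astype(np.uint8)*255
m=cv2.morphologyEx(m,cv2.MORPH_CLOSE,np.ones((5,5)))
out=[]
for k in cv2.findContours(m,0,2)[0]:
    if cv2.contourArea(k)<60: continue
    P=np.array([bay(ray(c,*p[0],30)) for p in k],np.float32)
    cx,cy=P.mean(0)
    if not(-300<cx<-8 and -130<cy<165): continue
    r=cv2.minAreaRect(P);b=cv2.boxPoints(r);w=sorted(r[1])
    if w[0]>45 or w[1]<45: continue
    e=[b[1]-b[0],b[2]-b[1]];i=int(np.linalg.norm(e[1])>np.linalg.norm(e[0]))
    m1=(b[i]+b[(i+3)%4])/2;m2=(b[(i+1)%4]+b[(i+2)%4])/2
    Q,P2=(m1,m2) if m1[1]>m2[1] else (m2,m1)
    d=(P2-Q)/np.linalg.norm(P2-Q)
    print("size",np.round(r[1],1),"Q",Q.round(1),"visible end",P2.round(1),"P if 210",(Q+210*d).round(1),"angle",np.degrees(np.arctan2(d[0],-d[1])).round(1))
e=ctrl.sense();print("tcp bay",bay(e["eef_pos"]).round(1),e["eef_pos"].round(1),e["force"].round(1))
E
python3 q.py
```

```text
size [ 31.4 164. ] Q [-238.6  132.6] visible end [-188.9  -23.8] P if 210 [-175.   -67.6] angle 17.6
tcp bay [-208.7  -60.8] [ 479.8 -168.1   14.3] [-0.5  0.1 -0. ]
```

```bash
python3 -m handwheel '[[[1,0.09,0.045,0,0],[1,0.09,0.045,0,0],[1,0.09,0.045,0,0],[1,0.09,0.045,0,0],[1,0.09,0.045,0,0],[1,0.09,0.045,0,0],[1,0.09,0.045,0,0],[1,0.09,0.045,0,0],[1,0.09,0.045,0,0],[1,0,0,0,0]]]'; python3 q.py
```

```text
time_s: 4.2
eef_pos: [520.7, -147.6, 14.3]
ee_rot: [0.0, 0.994, 0.11, 0.0]
force: [-0.6, -0.8, -0.3]
grip_width: -0.001
grip_force: 0.0
size [ 31.4 154.2] Q [-251.3  119.8] visible end [-158.7   -3.5] P if 210 [-125.3  -48.2] angle 36.9
tcp bay [-164.5  -49.8] [ 520.5 -147.7   14.3] [-0.6 -0.6 -0.1]
```

```bash
python3 -m handwheel '[[[1,0.08,0.06,0,0],[1,0.08,0.06,0,0],[1,0.08,0.06,0,0],[1,0.08,0.06,0,0],[1,0.08,0.06,0,0],[1,0.08,0.06,0,0],[1,0,0,0,0]]]'; python3 q.py
```

```text
time_s: 4.95
eef_pos: [544.7, -129.4, 14.3]
ee_rot: [0.0, 0.994, 0.11, 0.0]
force: [0.6, -0.4, -0.7]
grip_width: 0.001
grip_force: 0.0
size [ 22.8 102.3] Q [-253.   109.7] visible end [-174.6   43.9] P if 210 [-92.2 -25.3] angle 50.0
tcp bay [-137.1  -37.4] [ 544.5 -129.6   14.3] [-0.  -0.1 -0.9]
```

```bash
python3 -m handwheel '[[[1,-0.3,-0.48,0,0],[1,0,0,0.9,0],[1,0,0,0.9,0],[1,-0.5,0.5,0,-0.8],[1,-0.5,0.5,0,-0.8],[1,-0.5,0.5,0,-0.8],[1,-0.6,0.5,0,-0.8],[1,-0.6,0.6,0,-0.8],[1,-0.5,0.6,0,-0.8],[1,0,0,0,-0.45]]]'; python3 q.py
```

```text
time_s: 6.0
eef_pos: [366.2, 8.7, 104.2]
ee_rot: [-0.0, 0.967, -0.254, -0.001]
force: [0.2, -0.9, -0.1]
grip_width: 0.002
grip_force: 0.0
size [ 31.  210.5] Q [-254.8  107.8] visible end [-96.  -30.4] P if 210 [-96.4 -30.1] angle 49.0
tcp bay [-279.2  134.8] [368.1   7.3 104.6] [-0.3 -0.5 -0. ]
```

```bash
python3 -m handwheel '[[[1,-0.04,-0.08,-0.6,0],[1,0,0,-0.6,0],[1,0,0,-0.6,0],[1,0,0,0,0],[1,0.2,-0.108,0,0],[1,0.2,-0.108,0,0],[1,0.1,-0.054,0,0],[1,0.1,-0.054,0,0],[1,0.1,-0.054,0,0],[1,0.1,-0.054,0,0]]]'; python3 -m handwheel '[[[1,0.1,-0.054,0,0],[1,0.1,-0.054,0,0],[1,0.1,-0.054,0,0],[1,0.1,-0.054,0,0],[1,0.1,-0.054,0,0],[1,0,0,0,0]]]';python3 q.py
```

```text
time_s: 7.05
eef_pos: [407.3, -19.5, 14.5]
ee_rot: [-0.0, 0.967, -0.253, -0.0]
force: [-3.4, 2.3, 3.6]
grip_width: -0.0
grip_force: 2.2
time_s: 7.65
eef_pos: [433.3, -33.6, 14.4]
ee_rot: [0.0, 0.967, -0.254, 0.001]
force: [-0.1, 0.2, -0.5]
grip_width: 0.001
grip_force: 0.0
size [ 31.6 173.8] Q [-190.2   49.3] visible end [-61. -67.] P if 210 [-34.1 -91.2] angle 48.0
tcp bay [-224.9   80.9] [432.9 -33.4  14.3] [-0.8 -0.8  0.4]
```

```bash
python3 -m handwheel '[[[1,0.1,-0.057,0,0],[1,0.1,-0.057,0,0],[1,0.1,-0.057,0,0],[1,0.1,-0.057,0,0],[1,0.1,-0.057,0,0],[1,0.1,-0.057,0,0],[1,0.1,-0.057,0,0],[1,0.1,-0.057,0,0],[1,0,0,0,0]]]';python3 q.py
```

```text
time_s: 8.6
eef_pos: [473.1, -56.3, 14.4]
ee_rot: [0.0, 0.967, -0.254, 0.001]
force: [-0.1, 0.4, 0.6]
grip_width: 0.004
grip_force: 0.0
size [ 31.7 163.5] Q [-148.3   11.1] visible end [-26.8 -98.3] P if 210 [   7.8 -129.4] angle 48.0
tcp bay [-191.   50.] [472.7 -56.1  14.5] [-0.6  0.3  0.2]
```

```bash
python3 -m handwheel '[[[1,0.08,-0.07,0,0],[1,0.08,-0.07,0,0],[1,0.08,-0.07,0,0],[1,0.08,-0.07,0,0],[1,0.04,-0.06,0,0],[1,0,0,0,0]]]';python3 q.py
```

```text
time_s: 9.25
eef_pos: [490.7, -73.3, 14.3]
ee_rot: [0.0, 0.967, -0.254, 0.001]
force: [0.2, 0.1, -0.5]
grip_width: 0.001
grip_force: 0.0
tcp bay [-177.3   29.4] [490.6 -73.2  14.4] [ 0.4 -1.1  0.9]
```

```bash
python3 -m handwheel '[[[1,-0.44,0.24,0,0],[1,0,0,0.9,0],[1,0,0,0.9,0],[1,-0.8,0,0,0],[1,-0.4,-0.5,0,0],[1,0,0,0,0]]]';python3 q.py; python3 look.py l2
```

```text
time_s: 9.9
eef_pos: [406.9, -87.1, 104.8]
ee_rot: [0.0, 0.967, -0.254, 0.001]
force: [1.1, -0.4, -0.0]
grip_width: -0.0
grip_force: 0.0
tcp bay [-260.9   34.5] [407.9 -86.6 104.8] [ 0.4 -0.3  0.6]
tcp bay [-260.3   34.8] 104.6
```

View pics/l2.png

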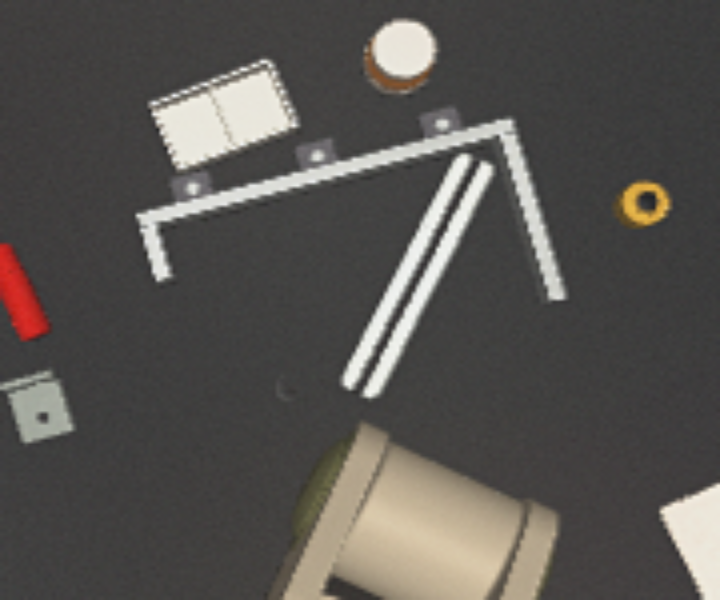

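The rail now lies inside the gap, with P at crop (478,160) almost on the fence near the guide, and Q at (362,390), clear of the post at (285,390).

```bash
cat > pt.py <<'E'
import sys
from h import *
import pickle
c=pickle.load(open("top.pkl","rb"))
for a in sys.argv[1:]:
    x,y=map(float,a.split(","));print(bay(ray(c,270+(x+.5)/4-.5,110+(y+.5)/3.75-.5,30)).round(1))
E
python3 pt.py 478,160 362,390
```

```text
[ -10.5 -113.9]
[-168.9   18.1]
```

```bash
python3 -m handwheel '[[[1,0.66,-0.29,0,0],[1,0.66,-0.29,0,0],[1,0.66,-0.28,0,0],[1,0,0,-0.6,0],[1,0,0,-0.6,0],[1,0,0,-0.6,0],[1,0,0,0,0],[1,0.053,0.085,0,0],[1,0.053,0.085,0,0],[1,0.053,0.085,0,0]]]'; python3 -m handwheel '[[[1,0.053,0.085,0,0],[1,0.053,0.085,0,0],[1,0.053,0.085,0,0],[1,0.053,0.085,0,0],[1,0,0,0,0]]]';python3 q.py;python3 look.py l3
```

```text
time_s: 11.0
eef_pos: [516.1, -115.8, 15.7]
ee_rot: [0.0, 0.967, -0.253, 0.001]
force: [-1.0, -1.4, 2.1]
grip_width: -0.005
grip_force: 1.2
time_s: 11.5
eef_pos: [526.0, -98.4, 14.3]
ee_rot: [-0.0, 0.967, -0.253, 0.0]
force: [0.3, -0.5, -0.4]
grip_width: -0.001
grip_force: 0.0
tcp bay [-148.5   -3. ] [525.8 -98.6  14.2] [ 0.6 -0.4 -0.2]
tcp bay [-148.7   -3.1] 14.1
```

View pics/l3.png

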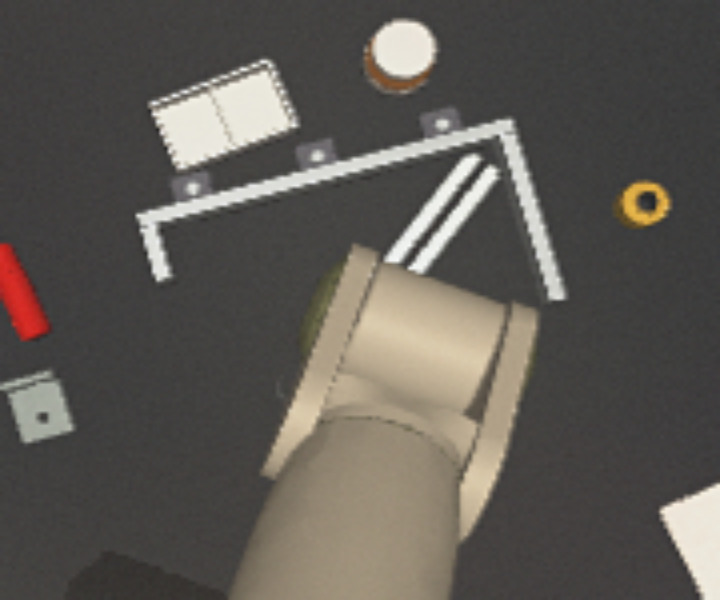

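P is at crop (486,163), beside the guide, and the rail angle is about 40° to the fence. I'll keep swinging the tail in.

```bash
python3 -m handwheel '[[[1,0.078,0.091,0,0.22],[1,0.078,0.091,0,0.22],[1,0.078,0.091,0,0.22],[1,0.078,0.091,0,0.22],[1,0.078,0.091,0,0.22],[1,0.092,0.076,0,0.22],[1,0.092,0.076,0,0.22],[1,0.092,0.076,0,0.22],[1,0.092,0.076,0,0.22],[1,0,0,0,0]]]';python3 look.py l4
```

```text
time_s: 12.6
eef_pos: [564.2, -60.6, 14.4]
ee_rot: [-0.0, 0.993, -0.117, 0.0]
force: [0.6, -0.1, -0.8]
grip_width: -0.0
grip_force: 0.0
tcp bay [-103.1   25.4] 14.3
```

View pics/l4.png

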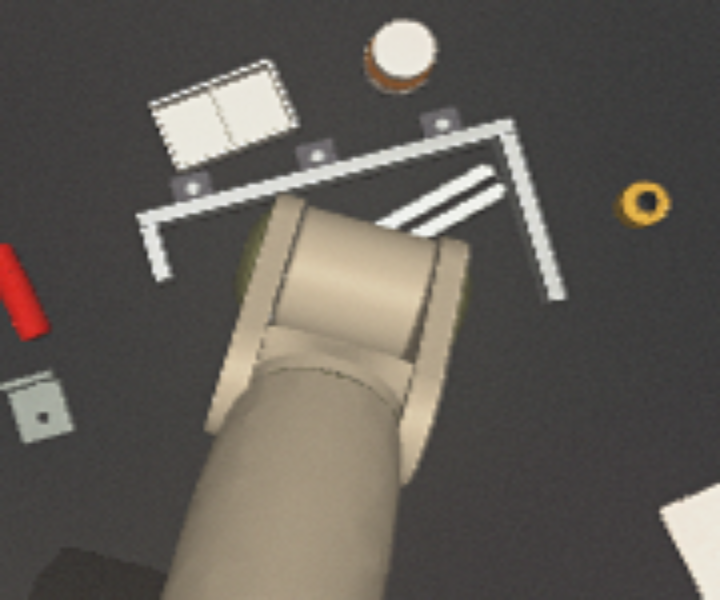

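```bash
python3 pt.py 497,180; python3 -m handwheel '[[[1,0.105,0.028,0,0.2],[1,0.105,0.028,0,0.2],[1,0.105,0.028,0,0.2],[1,0.105,0.028,0,0.2],[1,0.105,0.028,0,0.2],[1,0.105,0.028,0,0.2],[1,0.105,0.028,0,0.2],[1,0.105,0.028,0,0.2],[1,0,0,0,0]]]';python3 q.py
```

```text
[ -29.9 -123.6]
time_s: 13.55
eef_pos: [606.4, -49.7, 14.3]
ee_rot: [0.0, 1.0, -0.006, 0.001]
force: [-0.1, 0.5, 0.8]
grip_width: -0.006
grip_force: 0.0
tcp bay [-59.6  27. ] [606.  -49.8  14.3] [ 0.3  0.1 -0.1]
```

```bash
python3 -m handwheel '[[[1,0.08,0.018,0,0],[1,0.08,0.018,0,0],[1,0,0,0,0]]]';python3 -m handwheel '[[[1,-0.6,-0.13,0,0],[1,0,0,0.8,0.8],[1,-0.4,0.1,0.6,0.85],[1,-0.8,-0.3,0,0],[1,-0.8,-0.3,0,0],[1,-0.6,-0.8,0,0],[1,0,0,0,0]]]'; python3 look.py l5
```

```text
time_s: 13.9
eef_pos: [614.1, -48.0, 14.3]
ee_rot: [0.0, 1.0, -0.006, 0.0]
force: [0.6, 0.4, -0.2]
grip_width: -0.004
grip_force: 0.0
time_s: 14.6
eef_pos: [451.4, -122.6, 84.7]
ee_rot: [0.0, 0.994, 0.106, 0.0]
force: [0.9, 0.4, -1.1]
grip_width: -0.001
grip_force: 0.0
tcp bay [-224.7   -9.2] 84.8
```

View pics/l5.png

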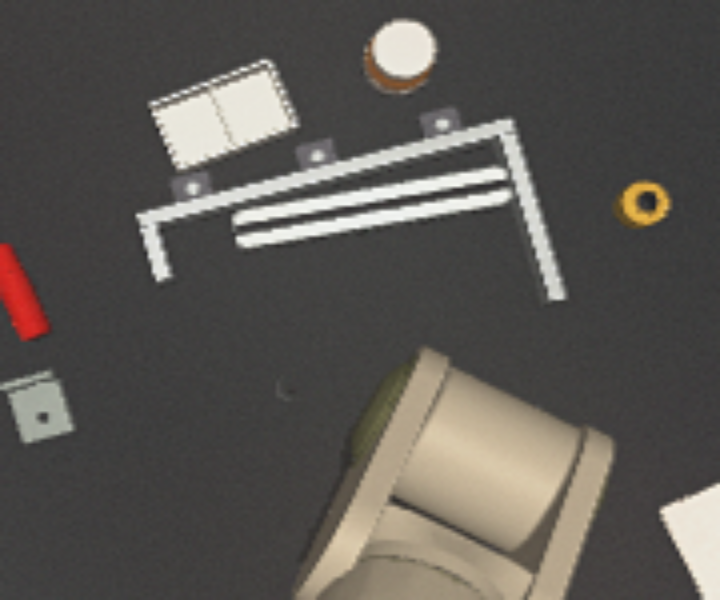

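The rail is in the bay: Q, at crop (238,229), is close to the fence, and P, at (508,186), still stands off it. I'll push P next.

```bash
python3 pt.py 508,186 238,229; python3 - <<'E'
from h import *
from rig import ctrl
e=ctrl.sense()["eef_pos"];print(to(-100,-85,e))
E
```

```text
[ -36.7 -130.4]
[-19.6  76.3]
[ 2.76 -0.93]
```

```bash
python3 -m handwheel '[[[1,0.7,-0.2,0,0],[1,0.7,-0.2,0,0],[1,0.7,-0.2,0,0],[1,0.66,-0.2,0,0],[1,0,0,-0.7,0],[1,0,0,-0.7,0],[1,0,0,0,0],[1,0.2,0.045,0,0],[1,0.2,0.045,0,0],[1,0.2,0.045,0,0]]]';python3 -m handwheel '[[[1,0.1,0.022,0,0],[1,0.1,0.022,0,0],[1,0.1,0.022,0,0],[1,0.1,0.022,0,0],[1,0.04,0.01,0,0],[1,0,0,0,0]]]';python3 q.py
```

```text
time_s: 15.65
eef_pos: [623.2, -152.3, 16.4]
ee_rot: [0.001, 0.994, 0.109, 0.001]
force: [0.8, -0.1, -0.0]
grip_width: -0.001
grip_force: 0.0
time_s: 16.25
eef_pos: [643.9, -147.8, 14.3]
ee_rot: [-0.0, 0.994, 0.109, 0.0]
force: [-0.2, -0.0, 0.6]
grip_width: 0.001
grip_force: 0.0
tcp bay [-44.2 -76.9] [ 643.8 -147.8   14.2] [-0.6  0.5 -0.5]
```

Now I'll press on gently in small steps, watching the force.

```bash
python3 -m handwheel '[[[1,0.04,0.01,0,0],[1,0.04,0.01,0,0],[1,0,0,0,0]]]'; python3 -m handwheel '[[[1,0.04,0.01,0,0],[1,0,0,0,0]]]'
```

```text
time_s: 16.6
eef_pos: [647.8, -146.8, 14.1]
ee_rot: [-0.0, 0.994, 0.109, 0.0]
force: [-0.4, -0.0, 0.3]
grip_width: 0.001
grip_force: 0.2
time_s: 16.8
eef_pos: [648.8, -146.1, 14.1]
ee_rot: [-0.0, 0.994, 0.109, -0.001]
force: [-6.3, 0.3, 3.1]
grip_width: 0.001
grip_force: 2.9
```

```bash
python3 -m handwheel '[[[1,-0.4,-0.09,0,0],[1,-0.13,0.59,0,0],[1,-0.13,0.59,0,0],[1,-0.13,0.59,0,0],[1,-0.13,0.59,0,0],[1,0,0,0,0],[1,0.15,0.034,0,0],[1,0.1,0.022,0,0],[1,0.05,0.011,0,0],[1,0,0,0,0]]]';python3 -m handwheel '[[[1,0.05,0.011,0,0],[1,0.05,0.011,0,0],[1,0,0,0,0]]]'; python3 q.py
```

```text
time_s: 17.8
eef_pos: [619.0, -30.2, 14.1]
ee_rot: [0.0, 0.994, 0.108, 0.0]
force: [-0.8, -0.4, 0.0]
grip_width: 0.002
grip_force: 0.0
time_s: 18.1
eef_pos: [621.1, -29.3, 14.0]
ee_rot: [-0.0, 0.994, 0.109, -0.004]
force: [-16.7, -5.5, 9.1]
grip_width: -0.0
grip_force: 8.2
size [56.8 34.7] Q [ 12.6 131. ] visible end [-44.2 130. ] P if 210 [-197.4  127.4] angle -89.0
tcp bay [-40.4  43.6] [621.1 -29.3  14. ] [-15.1  -5.4   7.7]
```

```bash
python3 -m handwheel '[[[1,-0.6,-0.13,0,0],[1,-0.3,-0.07,0.7,0],[1,0,0,0.8,0],[1,-0.8,-0.3,0,0],[1,-0.8,-0.3,0,0],[1,-0.6,-0.8,0,0],[1,0,-0.3,0,0],[1,0,0,0,0],[1,0,0,0,0]]]'; python3 look.py l6
```

```text
time_s: 19.05
eef_pos: [469.2, -123.3, 89.4]
ee_rot: [-0.0, 0.994, 0.108, 0.0]
force: [-0.7, -0.3, -0.0]
grip_width: -0.0
grip_force: 0.0
tcp bay [-209.1  -14.3] 89.2
```

View pics/l6.png

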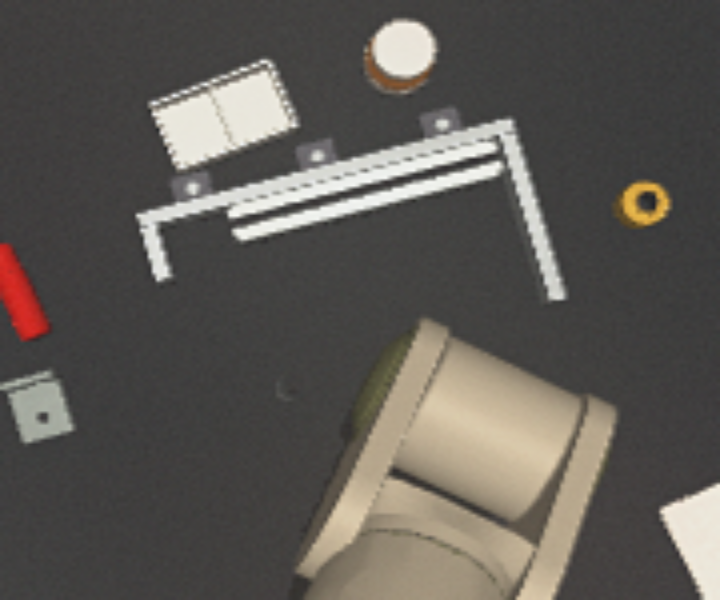

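The rail lies flush along the fence from crop (235,222) to (498,158). The bystanders in view are where they were, and the hand is clear.

```bash
python3 pt.py 235,223 498,159; python3 -c "
from rig import ctrl;print(ctrl.finish_job())"
```

```text
[-14.3  77.3]
[ -13.5 -128.7]
the job is handed in; nothing more can be done
None
```

The job is handed in: the rail lies flush along the bay's back fence, its end centres measured about 14 mm from it (15 mm is exact contact), the hand is clear, and it took about 19 s of the 72 s; the hand-in gave no verdict.

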